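# Feel along the spice caps

## Robot

A 6-joint arm with a two-finger parallel gripper is mounted at the origin on the work surface. World frame = base frame: x ahead of the robot, y to its left, z up, the work surface at z = 0. Lengths are in m, angles in degrees, forces in N, time in s.
With the tool pointing down it reaches from about 0.25 to 0.725 m from the base axis. Payload 9.7 kg.
Tool frame: the origin (TCP) lies between the finger pads, 19 mm behind the fingertips; this is the grasp point; z points along the fingers, y is the line along which they close (so a half turn about z gives the same grasp; the last joint's range is limited). The gripper opens to 85 mm and grips with 20 to 120 N. Pads are 22 mm wide; open, the fingers measure 114 mm over their backs; the gripper's body (76 mm by 85 mm) begins 54 mm behind the grasp point. The pads swing forward as they close: fully open they stand 13 mm farther back than shut.
Start: joints at [-73.052, 4.979, 10.078, 95.1, 0, 90], TCP at [0.16, -0.526, 0.25] pointing down, gripper open.
Joint ranges: [-179.16, 179.16], [-48.56, 103.87], [-65.8, 70.77], [-126.05, 130.52], [-82.76, 87.17], [-180, 180]. Speed limits (degrees/s): [127.2, 127.2, 147.25, 180, 180, 180].

## Interface

Orientations are given as [roll, pitch, yaw] about the fixed x, y, z axes, in that order (R = Rz(yaw) Ry(pitch) Rx(roll)).
In Python, from workcell import readout, imaging, bot, spotter gives the robot as it stands.
- The arm moves only by the shell command python3 -m jog 'ROWS' [FORCE]. ROWS is JSON, a list of rows, each an object with "rotation": the turn, a rotation vector about the world's x, y, z in degrees, a list of three; "translation": the shift along the world's x, y, z in mm, a list of three; "grip": the finger opening in mm, from 0 to 85.4. In form: [{"rotation": [wx, wy, wz], "translation": [dx, dy, dz], "grip": grip}, ...]. A call has 1 to 20 rows; each row is the pose to reach, as a shift and turn from the pose commanded when the call began; what a row does not reach only later rows make up. A row lasts 1/10 s, in which the tool goes at most 50 mm and 8.59 degrees, less where a joint would pass 70% of its speed; a pose out of reach is approached as far as the arm can. A call with a gripper value outside its range is refused whole. The fingers move at their own pace and stop on an object; FORCE is the grip in N (left out, the last holds). Time passes only in rows, so rows that repeat a pose let the fingers close. It gives the time, the measured TCP pose, the force, the opening and the grip force at its end, in the units of the state.
- readout.get_obs(): the state, without advancing time (a new reading comes with each control period).
- imaging.camera(name): name is "scene" or "top" or "wrist"; returns (picture, depth): 420x560x3 uint8, red, green, blue; 420x560 float32, m along the optical axis (not along the pixel's ray), 0 where there is no reading.
- imaging.camera_info(name): a dict with "vertical_fov" (degrees; the focal length in pixels is half the picture's height over the tangent of half this angle, whatever the lens; pixels are square), "cx", "cy" (the principal point, pixels), "k1" (the pictures are not rectified: a ray, as slopes to the right and down, at radius r is drawn at 1 + k1 r^2 times it, then the intrinsics apply), "extrinsics" (4x4, takes a point from camera to world coordinates); the wrist camera has in their place "tool_from_camera" (4x4, takes a point from camera to tool coordinates, whose origin is the TCP and whose axes are the flange's). Camera axes: x right, y down, z forward; pixel columns grow to the right and rows downward; lengths in m; the calibration is good to about 2 mm. A picture is of the moment at which its call begins: read the wrist's pose just before it. camera_info takes no time and is no camera call.
- bot.job_done(): hands the job in; it is judged then, once.
Trained networks look in the newest picture that a camera, given by its name, has taken for a name from the list of things; names that differ only in an ending like _2 or _b are one class to them, and where a whole thing is asked for, a point or a joint stands for the part that bears it (a point fixed in the world has none). Each returns a list of dicts, best first, with "confidence" (0 to 1); they miss things now and then, are a little off and sometimes report something else, mostly with a low value. They report only what shows in the picture. A call takes as long as a camera call. They do not tell look-alikes from the thing itself.
- spotter.spot_in(camera, target): "box" ([centre column, centre row, width, height] in pixels, round what is visible of it).
- spotter.mark_of(camera, target): "uv" ([column, row] in pixels: a listed point, or the origin of a listed thing).
The state is a dict: "time": time; "q": joint angles; "qd": joint speeds; "joint_efforts": joint torques, N m; "ee_pos": TCP position; "tcp_rot": TCP orientation; "wrist_force": force on the tool from outside, world axes, zero at the start; "torque": the same for the moment, N m; "opening": finger opening in m; "grasp_force": force on a finger pad.
Only numpy, scipy, OpenCV 4.12 (cv2) and the standard library are available. Lean on these libraries where they do the work, as an engineer would, in place of code of your own. Each camera call takes 0.05 s, during which the arm holds its last target. There are 200 camera calls.

## Task

Check by touch that all five spice jars on the lazy Susan are capped: run the fingertips along the row, lightly touching the middle of each green cap from above, one after the other from the jar beside the egg timer round to the jar beside the tea infuser. From cap to cap go straight across, keeping the fingertips within about 2 cm above the caps. Do not press hard, do not lift or shift anything, do not turn the lazy Susan, and finish with the hand clear.

Things in the scene. Friction and masses are not known exactly. Their poses are not given: they have to be found in the camera images.
- susan_top (a point): Centre of the top of a round wooden lazy Susan, 294 mm across, top 126 mm above the work surface, on a white shelf (top at 100 mm) over a black hob. Five jars stand on it in an arc, 115 mm from this point, 71 mm apart; the egg timer is past one end of the arc, the tea infuser past the other, the press base between those two. The cap tops (218 mm up) are highest.
- lazy_susan (a joint): Turn of the lazy Susan about its upright centre axis, rad, 0 at the start, positive anticlockwise from above. It turns freely once about 0.25 N m is overcome: some 2 N sideways on a jar starts it.
- jar1: Spice jar 1 of the row, the one beside the egg timer: round clear glass, 42 mm wide, green screw cap 46 mm wide and 20 mm high, 92 mm tall overall, about 160 g, loose on the lazy Susan, upright. Origin: centre of its underside, z up.
- cap1 (a point): Centre of the flat top of jar 1's green cap, 92 mm above the jar's underside. The cap is rigid; at 46 mm it is narrower than the fully open gripper, so shut fingers touch it best.
- jar2: Spice jar 2 of the row: round clear glass, 42 mm wide, green screw cap 46 mm wide and 20 mm high, 92 mm tall overall, about 160 g, loose on the lazy Susan, upright. Origin: centre of its underside, z up.
- cap2 (a point): Centre of the flat top of jar 2's green cap, 92 mm above the jar's underside. The cap is rigid; at 46 mm it is narrower than the fully open gripper, so shut fingers touch it best.
- jar3: Spice jar 3 of the row (the middle one): round clear glass, 42 mm wide, green screw cap 46 mm wide and 20 mm high, 92 mm tall overall, about 160 g, loose on the lazy Susan, upright. Origin: centre of its underside, z up.
- cap3 (a point): Centre of the flat top of jar 3's green cap, 92 mm above the jar's underside. The cap is rigid; at 46 mm it is narrower than the fully open gripper, so shut fingers touch it best.
- jar4: Spice jar 4 of the row: round clear glass, 42 mm wide, green screw cap 46 mm wide and 20 mm high, 92 mm tall overall, about 160 g, loose on the lazy Susan, upright. Origin: centre of its underside, z up.
- cap4 (a point): Centre of the flat top of jar 4's green cap, 92 mm above the jar's underside. The cap is rigid; at 46 mm it is narrower than the fully open gripper, so shut fingers touch it best.
- jar5: Spice jar 5 of the row, the one beside the tea infuser: round clear glass, 42 mm wide, green screw cap 46 mm wide and 20 mm high, 92 mm tall overall, about 160 g, loose on the lazy Susan, upright. Origin: centre of its underside, z up.
- cap5 (a point): Centre of the flat top of jar 5's green cap, 92 mm above the jar's underside. The cap is rigid; at 46 mm it is narrower than the fully open gripper, so shut fingers touch it best.
- gap1 (a point): Point in the air midway between the caps of jars 1 and 2, level with the cap tops (a point fixed to the lazy Susan; within 5 mm of the true midpoint).
- gap2 (a point): Point in the air midway between the caps of jars 2 and 3, level with the cap tops (a point fixed to the lazy Susan; within 5 mm of the true midpoint).
- gap3 (a point): Point in the air midway between the caps of jars 3 and 4, level with the cap tops (a point fixed to the lazy Susan; within 5 mm of the true midpoint).
- gap4 (a point): Point in the air midway between the caps of jars 4 and 5, level with the cap tops (a point fixed to the lazy Susan; within 5 mm of the true midpoint).
- egg_timer: Yellow plastic egg-shaped timer with a black band, 54 mm wide, 58 mm tall, loose. Origin: centre of its underside.
- tea_infuser: Stainless tea infuser ball, 43 mm across, fixed on a 50 mm steel saucer, 64 mm tall with its ring, loose. Origin: centre of the saucer's underside.
- press_base: White ceramic garlic press base, a round foot 60 mm wide with a blue-studded top, 34 mm tall, loose. Origin: centre of its underside.
There are look-alikes about, which are no part of the job. What is shaped like the jar4 but pink is not meant. What is shaped like the jar5 but purple is not meant.

How it is judged:
By the outcome, as a careful person would: the job done as asked, in the order asked, and still so for the second after the job is handed in, with the robot touching nothing.
It also fails if it takes over 45 s, if anything falls off the work surface, if the arm or the gripper's body presses on something with over 40 N, if the wrist force passes 120 N, or if a joint passes its speed limit or range.

## Working session

There is one attempt and no reset: what is moved stays moved. The work goes in short steps, Python scripts to look and compute and a shell command to move; the robot and the scene stay as the last step left them, time stands still between calls to the robot, and variables do not carry over. Pictures are saved under pics/ and viewed, at most 10 in all, crops included, and the job is handed in when it is done.

```bash
mkdir -p pics; cat > h.py <<'E'
import numpy as np, cv2
from workcell import readout, imaging, bot, spotter
def ray(info,u,v):
    f=210/np.tan(np.radians(info["vertical_fov"])/2)
    xd=np.array([(u-info["cx"])/f,(v-info["cy"])/f]); k=info["k1"]; x=xd.copy()
    for _ in range(30): x=xd/(1+k*(x@x))
    return np.array([x[0],x[1],1.])
def at_z(info,u,v,z,T=None):
    T=np.array(info["extrinsics"]) if T is None else T
    d=T[:3,:3]@ray(info,u,v); o=T[:3,3]
    return o+d*(z-o[2])/d[2]
E
python3 - <<'E'
from h import *
o=readout.get_obs(); print(o)
ims=[]
for n in("scene","top"):
    p,d=imaging.camera(n); np.savez(f"{n}.npz",p=p,d=d)
    cv2.imwrite(f"pics/{n}.png",cv2.resize(p[...,::-1],(784,588)))
    print(n,np.round(imaging.camera_info(n)["extrinsics"],3).tolist())
    for t in("cap1","jar4","egg_timer","tea_infuser","press_base","susan_top"):
        print(n,t,[(np.round(r["uv"]).tolist(),round(r["confidence"],2)) for r in spotter.mark_of(n,t)])
E
```

```text
{'time': 0.0, 'q': array([-7.30547711e+01,  5.01011875e+00,  1.00357385e+01,  9.50998262e+01,
        1.64802930e-03,  8.99975420e+01]), 'qd': array([ 0.00036436, -0.01655896, -0.03906335, -0.15018058,  0.05341713,
       -0.06343523]), 'joint_efforts': array([ 1.93938315e-03, -5.20387745e+01,  4.64801466e+01,  1.63292029e-02,
        8.24206631e-05,  8.86342860e-06]), 'ee_pos': array([ 0.16025043, -0.52592696,  0.24930398]), 'tcp_rot': array([-1.79925794e+02, -1.65121142e-03,  1.69476848e+01]), 'wrist_force': array([-0.84918589,  0.79351679,  0.7841418 ]), 'torque': array([-0.03245781,  0.01440155,  0.00666504]), 'grasp_force': 0.0, 'opening': 0.08580433017716053}
scene [[0.638, 0.589, -0.496, 1.07], [0.77, -0.498, 0.399, -0.523], [-0.012, -0.637, -0.771, 1.086], [0.0, 0.0, 0.0, 1.0]]
scene cap1 [([299.0, 137.0], 0.88), ([311.0, 248.0], 0.87), ([340.0, 248.0], 0.85), ([264.0, 206.0], 0.79), ([275.0, 186.0], 0.75), ([137.0, 226.0], 0.74), ([279.0, 231.0], 0.69)]
scene jar4 [([147.0, 250.0], 0.96), ([307.0, 270.0], 0.95), ([275.0, 209.0], 0.95), ([267.0, 235.0], 0.82), ([299.0, 163.0]
[... 302 characters left out ...]
-0.013, -0.984, 0.177, 0.282], [-1.0, 0.011, -0.011, -0.027], [0.009, -0.177, -0.984, 1.192], [0.0, 0.0, 0.0, 1.0]]
top cap1 [([305.0, 158.0], 0.92), ([159.0, 303.0], 0.87), ([294.0, 187.0], 0.71), ([292.0, 124.0], 0.7), ([391.0, 306.0], 0.67), ([268.0, 210.0], 0.62), ([265.0, 106.0], 0.59), ([304.0, 169.0], 0.53)]
top jar4 [([268.0, 121.0], 0.96), ([290.0, 140.0], 0.89), ([167.0, 305.0], 0.87), ([268.0, 219.0], 0.85), ([305.0, 166.0], 0.78), ([294.0, 197.0], 0.76), ([382.0, 310.0], 0.67)]
top egg_timer [([222.0, 125.0], 0.87)]
top tea_infuser [([225.0, 216.0], 0.77), ([246.0, 169.0], 0.23)]
top press_base [([210.0, 172.0], 0.74)]
top susan_top [([252.0, 170.0], 0.96), ([261.0, 110.0], 0.2)]
```

View pics/top.png

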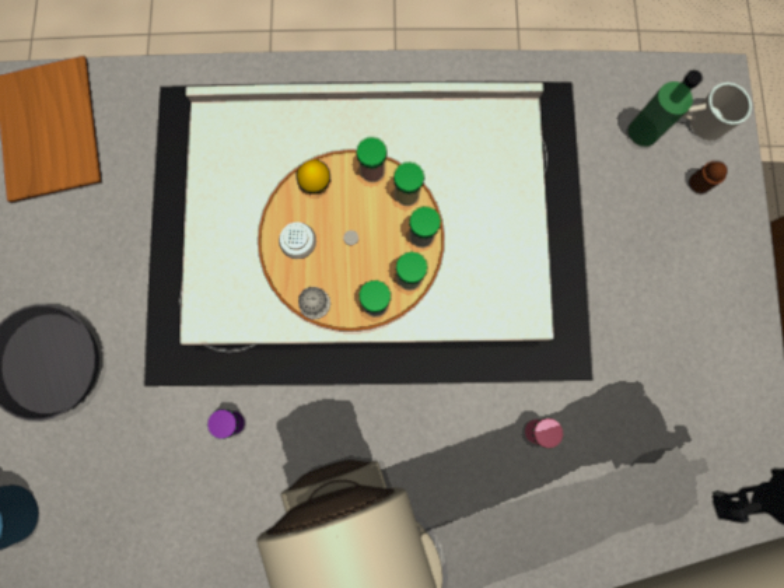

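View pics/scene.png

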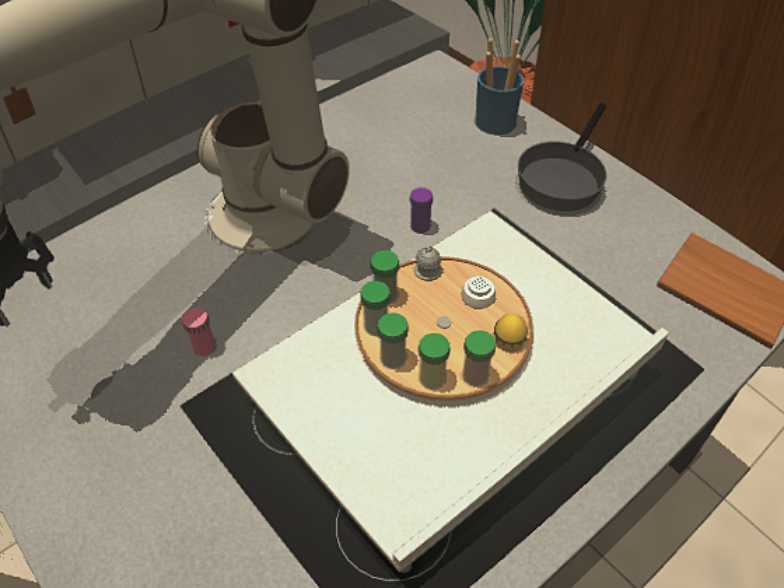

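```bash
python3 - <<'E'
from h import *
I=imaging.camera_info("top");S=imaging.camera_info("scene")
for uv in [(265,106),(292,124),(305,158),(294,187),(268,210)]: print("top cap",at_z(I,*uv,.218).round(4))
for uv in [(311,248),(340,248),(264,206),(275,186),(279,231)]: print("sc cap",at_z(S,*uv,.218).round(4))
print("susan",at_z(I,252,170,.126).round(4),at_z(S,318,232,.126).round(4))
p=np.load("top.npz")["p"]; c=p[80:250,180:350]
cv2.imwrite("pics/crop.png",cv2.resize(c[...,::-1],(595,595),interpolation=cv2.INTER_CUBIC))
E
```

```text
top cap [ 0.6632 -0.0119  0.218 ]
top cap [ 0.6228 -0.0679  0.218 ]
top cap [ 0.5492 -0.0933  0.218 ]
top cap [ 0.4885 -0.0695  0.218 ]
top cap [ 0.4417 -0.0163  0.218 ]
sc cap [ 0.6251 -0.0707  0.218 ]
sc cap [ 0.6639 -0.0249  0.218 ]
sc cap [ 0.4735 -0.0731  0.218 ]
sc cap [ 0.4428 -0.0162  0.218 ]
sc cap [ 0.5484 -0.0926  0.218 ]
susan [0.5479 0.0197 0.126 ] [0.5542 0.0208 0.126 ]
```

The top view shows five green caps at crop-independent pixels (266,108), (292,127), (303,158), (294,192) and (268,212). The egg timer is at (224,126), the infuser at (224,215) and the press base at (212,171). Look-alikes: the purple jar at (160,302), the pink jar at (391,309), and the green bottle at upper right. None of those is on the lazy Susan, so I choose the five green caps there. Jar 1 is the far one at (266,108) and jar 5 is the near one at (268,212).

View pics/crop.png

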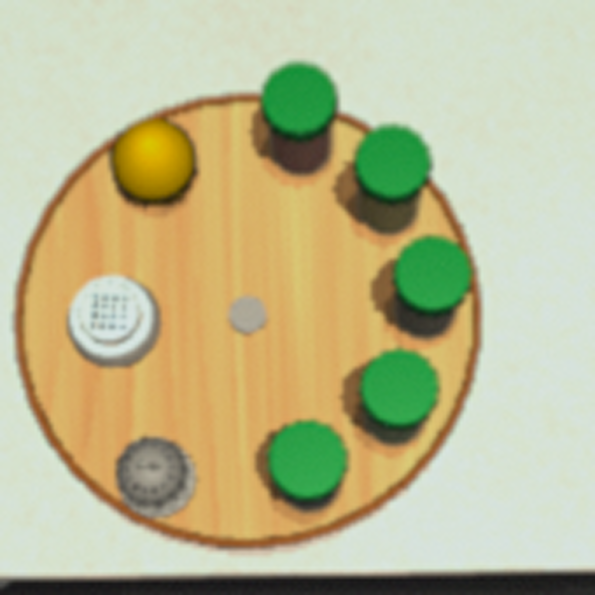

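```bash
cat >> h.py <<'E'
from scipy.optimize import least_squares
def caps(n,p,d,T=None):
    I=imaging.camera_info(n); T=np.array(I["extrinsics"]) if T is None else T
    hsv=cv2.cvtColor(p,cv2.COLOR_RGB2HSV)
    m=cv2.inRange(hsv,(45,120,40),(85,255,255))
    k,l,st,c=cv2.connectedComponentsWithStats(m); out=[]
    for i in range(1,k):
        if st[i,4]<60: continue
        vs,us=np.nonzero(l==i); 
        P=np.array([T[:3,:3]@(ray(I,u,v)*d[v,u])+T[:3,3] for u,v in zip(us,vs) if d[v,u]>0])
        if not len(P): continue
        z=np.median(P[P[:,2]>np.percentile(P[:,2],60)][:,2])
        pix=[at_z(I,u,v,.218,T) for u,v in zip(us,vs) if abs((T[:3,:3]@(ray(I,u,v)*d[v,u])+T[:3,3])[2]-z)<.006]
        pix=np.array(pix)
        c,r=cv2.minEnclosingCircle((pix[:,:2]*1000).astype(np.float32))
        out.append([*c,r,*(pix.mean(0)[:2]*1000),z*1000,len(pix)])
    return np.array(out)
def fit(xy):  # ordered jar1..5, mm
    def pts(q): a=q[2]-np.arange(5)*2*np.arcsin(71/230); return np.c_[q[0]+115*np.cos(a),q[1]+115*np.sin(a)]
    best=min((least_squares(lambda q:(s_pts(q)-xy).ravel(),[*xy.mean(0),a0]) for s_pts in [pts] for a0 in np.arange(-3,3,.7)),key=lambda r:r.cost)
    return best.x,pts(best.x),pts(best.x)-xy
E
python3 - <<'E'
from h import *
np.set_printoptions(suppress=True,precision=1)
for n in("top","scene"):
    z=np.load(n+".npz"); c=caps(n,z["p"],z["d"]); print(n);print(c)
    c=c[(abs(c[:,5]-218)<15)&(c[:,0]>400)&(c[:,0]<700)]; c=c[np.argsort(-c[:,0])]
    if len(c)==5: print(*fit(c[:,:2]),*fit(c[:,3:5]),sep="\n")
E
```

```text
top
[[ 754.1 -493.8   10.5  751.  -492.2  170.3   23. ]
 [ 693.4 -442.9    9.2  691.6 -443.2   69.4   14. ]
 [ 658.   -11.9   22.5  658.4  -11.7  219.8  322. ]
 [ 618.   -66.8   22.5  618.4  -67.   219.9  332. ]
 [ 549.4  -89.7   22.8  549.5  -89.7  219.9  366. ]
 [ 481.4  -68.6   22.5  481.3  -68.6  219.9  379. ]
 [ 439.6  -15.2   22.8  439.6  -14.9  219.8  388. ]]
[548.2  24.1  -0.3]
[[658.1 -10. ]
 [617.1 -68. ]
 [549.9 -90.9]
 [482.  -70. ]
 [439.4 -13.2]]
[[ 0.   1.8]
 [-0.9 -1.3]
 [ 0.5 -1.2]
 [ 0.6 -1.4]
 [-0.2  2. ]]
[548.5  24.1  -0.3]
[[658.3 -10.1]
 [617.2 -68.1]
 [550.  -90.9]
 [482.2 -69.9]
 [439.6 -13. ]]
[[-0.2  1.6]
 [-1.2 -1.1]
 [ 0.5 -1.2]
 [ 0.9 -1.2]
 [ 0.   1.9]]
scene
[[441.6 -16.6  22.7 441.2 -16.7 219.1 218. ]
 [482.8 -71.2  22.  482.9 -71.  219.2 234. ]
 [551.3 -91.4  22.3 550.8 -91.7 219.  265. ]
 [660.7 -14.2  22.3 660.5 -13.7 218.8 278. ]
 [620.2 -69.9  22.3 620.3 -69.1 218.7 280. ]]
[550.6  21.9  -0.3]
[[660.3 -12.8]
 [619.  -70.5]
 [551.7 -93.1]
 [484.  -71.8]
 [441.6 -14.9]]
[[-0.4  1.4]
 [-1.2 -0.7]
 [ 0.4 -1.7]
 [ 1.2 -0.7]
 [ 0.   1.7]]
[550.2  22.   -0.3]
[[660.  -12.3]
 [618.9 -70.2]
 [551.7 -92.9]
 [483.9 -71.9]
 [441.4 -15. ]]
[[-0.5  1.5]
 [-1.4 -1. ]
 [ 0.9 -1.3]
 [ 0.9 -0.9]
 [ 0.2  1.7]]
```

The crop confirms the choice: five green caps in an arc, jar 1 beside the yellow timer and jar 5 beside the infuser. The two cameras agree within about 2 mm. The mean centres in mm are c1 (659.5,-13), c2 (619,-68.5), c3 (550.3,-90.6), c4 (482,-70) and c5 (440.5,-16). Next I shut the fingers and approach high over cap 1.

```bash
python3 -m jog '[{"rotation":[0,0,0],"translation":[0,0,15],"grip":0},{"rotation":[0,0,0],"translation":[0,0,40],"grip":0},{"rotation":[0,0,0],"translation":[15,15,55],"grip":0},{"rotation":[0,0,0],"translation":[40,40,60],"grip":0},{"rotation":[0,0,0],"translation":[70,70,60],"grip":0},{"rotation":[0,0,0],"translation":[100,100,60],"grip":0},{"rotation":[0,0,0],"translation":[130,130,60],"grip":0},{"rotation":[0,0,0],"translation":[160,160,60],"grip":0},{"rotation":[0,0,0],"translation":[190,190,60],"grip":0},{"rotation":[0,0,0],"translation":[220,220,60],"grip":0},{"rotation":[0,0,0],"translation":[250,250,60],"grip":0},{"rotation":[0,0,0],"translation":[280,285,60],"grip":0},{"rotation":[0,0,0],"translation":[310,315,60],"grip":0},{"rotation":[0,0,0],"translation":[340,350,60],"grip":0},{"rotation":[0,0,0],"translation":[370,380,60],"grip":0},{"rotation":[0,0,0],"translation":[400,410,60],"grip":0},{"rotation":[0,0,0],"translation":[430,440,60],"grip":0},{"rotation":[0,0,0],"translation":[460,470,60],"grip":0},{"rotation":[0,0,0],"translation":[485,495,60],"grip":0},{"rotation":[0,0,0],"translation":[499.5,513,60],"grip":0}]' 20
python3 -m jog '[{"rotation":[0,0,0],"translation":[0,0,0],"grip":0},{"rotation":[0,0,0],"translation":[0,0,0],"grip":0},{"rotation":[0,0,0],"translation":[0,0,0],"grip":0}]'
python3 - <<'E'
from h import *
from scipy.spatial.transform import Rotation as R
np.set_printoptions(suppress=True,precision=4)
o=readout.get_obs(); print({k:o[k] for k in("time","q","ee_pos","tcp_rot","wrist_force","opening")})
p,d=imaging.camera("wrist"); cv2.imwrite("pics/w1.png",p[...,::-1])
T=np.eye(4);T[:3,:3]=R.from_euler("xyz",o["tcp_rot"],degrees=True).as_matrix();T[:3,3]=o["ee_pos"]
T=T@np.array(imaging.camera_info("wrist")["tool_from_camera"])
print(caps("wrist",p,d,T).round(1))
E
```

```text
time: 2.7
ee_pos: [0.6613, -0.0111, 0.3089]
tcp_rot: [-180.0, 0.0, 17.0]
wrist_force: [0.1, -0.8, 0.6]
opening: -0.0001
grasp_force: 0.0
time: 3.0
ee_pos: [0.6593, -0.0139, 0.3103]
tcp_rot: [180.0, -0.0, 16.9]
wrist_force: [-0.7, -0.6, 0.0]
opening: -0.0001
grasp_force: 0.0
{'time': 3.0, 'q': array([ -1.2008,  23.9294,  39.8391, 105.9004,  -0.0112, 161.8902]), 'ee_pos': array([ 0.6593, -0.0139,  0.3103]), 'tcp_rot': array([179.9865,  -0.0053,  16.909 ]), 'wrist_force': array([-0.7162, -0.6488,  0.0199]), 'opening': -5.0319453343858144e-05}
[[ 662.1  -12.2   22.8  662.1  -12.2  218.8 3045. ]
 [ 624.7  -67.7   22.5  625.7  -68.5  218.9 1925. ]]
```

View pics/w1.png

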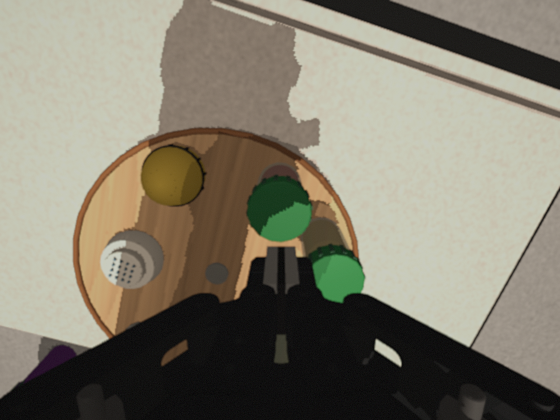

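The wrist view shows the cap of jar 1 at (280,209), partly in shadow, with the timer beside it at (172,175). The measured centre is (662,-12), in agreement with the other cameras. I descend to about 8 mm above the cap, then go slowly.

```bash
python3 -m jog '[{"rotation":[0,0,0],"translation":[1.5,0,-10],"grip":0},{"rotation":[0,0,0],"translation":[1.5,0,-25],"grip":0},{"rotation":[0,0,0],"translation":[1.5,0,-40],"grip":0},{"rotation":[0,0,0],"translation":[1.5,0,-53],"grip":0},{"rotation":[0,0,0],"translation":[1.5,0,-61],"grip":0},{"rotation":[0,0,0],"translation":[1.5,0,-65],"grip":0},{"rotation":[0,0,0],"translation":[1.5,0,-65],"grip":0},{"rotation":[0,0,0],"translation":[1.5,0,-65],"grip":0}]'
python3 -m jog '[{"rotation":[0,0,0],"translation":[0,0,-2],"grip":0},{"rotation":[0,0,0],"translation":[0,0,-4],"grip":0},{"rotation":[0,0,0],"translation":[0,0,-5],"grip":0},{"rotation":[0,0,0],"translation":[0,0,-6],"grip":0},{"rotation":[0,0,0],"translation":[0,0,-6.5],"grip":0},{"rotation":[0,0,0],"translation":[0,0,-7],"grip":0},{"rotation":[0,0,0],"translation":[0,0,-7],"grip":0},{"rotation":[0,0,0],"translation":[0,0,-7],"grip":0}]'
```

```text
time: 3.85
ee_pos: [0.6614, -0.0133, 0.2456]
tcp_rot: [180.0, -0.0, 16.9]
wrist_force: [0.4, -0.0, 0.3]
opening: -0.0002
grasp_force: 0.0
time: 4.65
ee_pos: [0.6613, -0.0131, 0.238]
tcp_rot: [180.0, -0.0, 16.9]
wrist_force: [0.1, -0.5, -0.4]
opening: 0.0001
grasp_force: 0.0
```

```bash
python3 -m jog '[{"rotation":[0,0,0],"translation":[0,0,-0.5],"grip":0},{"rotation":[0,0,0],"translation":[0,0,-0.5],"grip":0},{"rotation":[0,0,0],"translation":[0,0,-1],"grip":0},{"rotation":[0,0,0],"translation":[0,0,-1],"grip":0}]'

```

```text
time: 5.05
ee_pos: [0.6613, -0.0131, 0.2369]
tcp_rot: [-180.0, 0.0, 16.9]
wrist_force: [0.3, -0.7, -0.9]
opening: 0.0005
grasp_force: 0.0
```

```bash
python3 -m jog '[{"rotation":[0,0,0],"translation":[0,0,-0.5],"grip":0},{"rotation":[0,0,0],"translation":[0,0,-0.5],"grip":0},{"rotation":[0,0,0],"translation":[0,0,-0.5],"grip":0}]'
python3 -m jog '[{"rotation":[0,0,0],"translation":[0,0,-0.5],"grip":0},{"rotation":[0,0,0],"translation":[0,0,-0.5],"grip":0},{"rotation":[0,0,0],"translation":[0,0,-0.5],"grip":0}]'

```

```text
time: 5.35
ee_pos: [0.6613, -0.0131, 0.2368]
tcp_rot: [180.0, -0.0, 16.9]
wrist_force: [-0.7, 0.5, 2.7]
opening: -0.0001
grasp_force: 1.5
time: 5.65
ee_pos: [0.6614, -0.0131, 0.2368]
tcp_rot: [180.0, -0.1, 16.9]
wrist_force: [-1.2, -0.2, 4.9]
opening: -0.0
grasp_force: 2.8
```

Contact on cap 1 is at 236.8 mm, with about 5 N at the end. I go 10 mm up, straight across to cap 2, and touch.

```bash
python3 -m jog '[{"rotation":[0,0,0],"translation":[0,0,3],"grip":0},{"rotation":[0,0,0],"translation":[0,0,7],"grip":0},{"rotation":[0,0,0],"translation":[0,0,10],"grip":0},{"rotation":[0,0,0],"translation":[-3,-4,11],"grip":0},{"rotation":[0,0,0],"translation":[-9,-12,11],"grip":0},{"rotation":[0,0,0],"translation":[-15,-20,11],"grip":0},{"rotation":[0,0,0],"translation":[-21,-28,11],"grip":0},{"rotation":[0,0,0],"translation":[-27,-36.5,11],"grip":0},{"rotation":[0,0,0],"translation":[-33,-44.5,11],"grip":0},{"rotation":[0,0,0],"translation":[-38,-51.5,11],"grip":0},{"rotation":[0,0,0],"translation":[-41,-55.5,11],"grip":0},{"rotation":[0,0,0],"translation":[-41,-55.5,11],"grip":0},{"rotation":[0,0,0],"translation":[-41,-55.5,11],"grip":0},{"rotation":[0,0,0],"translation":[-41,-55.5,8],"grip":0},{"rotation":[0,0,0],"translation":[-41,-55.5,5],"grip":0},{"rotation":[0,0,0],"translation":[-41,-55.5,3],"grip":0},{"rotation":[0,0,0],"translation":[-41,-55.5,2],"grip":0},{"rotation":[0,0,0],"translation":[-41,-55.5,1],"grip":0},{"rotation":[0,0,0],"translation":[-41,-55.5,0.5],"grip":0},{"rotation":[0,0,0],"translation":[-41,-55.5,0.5],"grip":0}]'
python3 -m jog '[{"rotation":[0,0,0],"translation":[0,0,-0.5],"grip":0},{"rotation":[0,0,0],"translation":[0,0,-0.5],"grip":0},{"rotation":[0,0,0],"translation":[0,0,-0.5],"grip":0}]'

```

```text
time: 7.65
ee_pos: [0.6203, -0.0686, 0.2368]
tcp_rot: [180.0, -0.0, 17.0]
wrist_force: [0.2, 0.1, 2.5]
opening: 0.0001
grasp_force: 1.0
time: 7.95
ee_pos: [0.6204, -0.0686, 0.2368]
tcp_rot: [180.0, -0.1, 16.9]
wrist_force: [-1.1, 0.0, 4.8]
opening: 0.0004
grasp_force: 2.6
```

Cap 2 is touched with 4.8 N. Next is cap 3, which is (-69,-22.5) away.

```bash
python3 -m jog '[{"rotation":[0,0,0],"translation":[0,0,3],"grip":0},{"rotation":[0,0,0],"translation":[0,0,7],"grip":0},{"rotation":[0,0,0],"translation":[0,0,10],"grip":0},{"rotation":[0,0,0],"translation":[-5,-1.6,11],"grip":0},{"rotation":[0,0,0],"translation":[-15,-4.9,11],"grip":0},{"rotation":[0,0,0],"translation":[-25,-8.2,11],"grip":0},{"rotation":[0,0,0],"translation":[-35,-11.4,11],"grip":0},{"rotation":[0,0,0],"translation":[-45,-14.7,11],"grip":0},{"rotation":[0,0,0],"translation":[-55,-18,11],"grip":0},{"rotation":[0,0,0],"translation":[-64,-21,11],"grip":0},{"rotation":[0,0,0],"translation":[-69,-22.5,11],"grip":0},{"rotation":[0,0,0],"translation":[-69,-22.5,11],"grip":0},{"rotation":[0,0,0],"translation":[-69,-22.5,11],"grip":0},{"rotation":[0,0,0],"translation":[-69,-22.5,8],"grip":0},{"rotation":[0,0,0],"translation":[-69,-22.5,5],"grip":0},{"rotation":[0,0,0],"translation":[-69,-22.5,3],"grip":0},{"rotation":[0,0,0],"translation":[-69,-22.5,2],"grip":0},{"rotation":[0,0,0],"translation":[-69,-22.5,1],"grip":0},{"rotation":[0,0,0],"translation":[-69,-22.5,0.5],"grip":0},{"rotation":[0,0,0],"translation":[-69,-22.5,0.5],"grip":0}]'
python3 -m jog '[{"rotation":[0,0,0],"translation":[0,0,-0.5],"grip":0},{"rotation":[0,0,0],"translation":[0,0,-0.5],"grip":0},{"rotation":[0,0,0],"translation":[0,0,-0.5],"grip":0}]'

```

```text
time: 9.95
ee_pos: [0.5514, -0.0911, 0.2368]
tcp_rot: [180.0, -0.0, 16.9]
wrist_force: [0.2, 0.6, 2.0]
opening: -0.0002
grasp_force: 1.0
time: 10.25
ee_pos: [0.5514, -0.0911, 0.2368]
tcp_rot: [180.0, -0.1, 16.9]
wrist_force: [-1.4, 0.2, 6.2]
opening: 0.0001
grasp_force: 2.7
```

Cap 3 is touched. Next is cap 4 at (482.5,-70), which is (-68.5,+21) away.

```bash
python3 -m jog '[{"rotation":[0,0,0],"translation":[0,0,3],"grip":0},{"rotation":[0,0,0],"translation":[0,0,7],"grip":0},{"rotation":[0,0,0],"translation":[0,0,10],"grip":0},{"rotation":[0,0,0],"translation":[-5,1.5,11],"grip":0},{"rotation":[0,0,0],"translation":[-15,4.6,11],"grip":0},{"rotation":[0,0,0],"translation":[-25,7.7,11],"grip":0},{"rotation":[0,0,0],"translation":[-35,10.7,11],"grip":0},{"rotation":[0,0,0],"translation":[-45,13.8,11],"grip":0},{"rotation":[0,0,0],"translation":[-55,17,11],"grip":0},{"rotation":[0,0,0],"translation":[-64,19.6,11],"grip":0},{"rotation":[0,0,0],"translation":[-68.5,21,11],"grip":0},{"rotation":[0,0,0],"translation":[-68.5,21,11],"grip":0},{"rotation":[0,0,0],"translation":[-68.5,21,11],"grip":0},{"rotation":[0,0,0],"translation":[-68.5,21,8],"grip":0},{"rotation":[0,0,0],"translation":[-68.5,21,5],"grip":0},{"rotation":[0,0,0],"translation":[-68.5,21,3],"grip":0},{"rotation":[0,0,0],"translation":[-68.5,21,2],"grip":0},{"rotation":[0,0,0],"translation":[-68.5,21,1],"grip":0},{"rotation":[0,0,0],"translation":[-68.5,21,0.5],"grip":0},{"rotation":[0,0,0],"translation":[-68.5,21,0.5],"grip":0}]'
python3 -m jog '[{"rotation":[0,0,0],"translation":[0,0,-0.5],"grip":0},{"rotation":[0,0,0],"translation":[0,0,-0.5],"grip":0},{"rotation":[0,0,0],"translation":[0,0,-0.5],"grip":0}]'

```

```text
time: 12.25
ee_pos: [0.4828, -0.0701, 0.2367]
tcp_rot: [180.0, -0.0, 16.9]
wrist_force: [-0.6, 0.5, 1.6]
opening: 0.0003
grasp_force: 1.1
time: 12.55
ee_pos: [0.4829, -0.0702, 0.2367]
tcp_rot: [180.0, -0.1, 16.9]
wrist_force: [-2.0, -0.8, 5.0]
opening: 0.0002
grasp_force: 2.9
```

Cap 4 is touched. Next is cap 5 at (441,-16), which is (-41.5,+54) away.

```bash
python3 -m jog '[{"rotation":[0,0,0],"translation":[0,0,3],"grip":0},{"rotation":[0,0,0],"translation":[0,0,7],"grip":0},{"rotation":[0,0,0],"translation":[0,0,10],"grip":0},{"rotation":[0,0,0],"translation":[-3,4,11],"grip":0},{"rotation":[0,0,0],"translation":[-9,11.7,11],"grip":0},{"rotation":[0,0,0],"translation":[-15,19.5,11],"grip":0},{"rotation":[0,0,0],"translation":[-21,27.3,11],"grip":0},{"rotation":[0,0,0],"translation":[-27,35,11],"grip":0},{"rotation":[0,0,0],"translation":[-33,43,11],"grip":0},{"rotation":[0,0,0],"translation":[-38.5,50,11],"grip":0},{"rotation":[0,0,0],"translation":[-41.5,54,11],"grip":0},{"rotation":[0,0,0],"translation":[-41.5,54,11],"grip":0},{"rotation":[0,0,0],"translation":[-41.5,54,11],"grip":0},{"rotation":[0,0,0],"translation":[-41.5,54,8],"grip":0},{"rotation":[0,0,0],"translation":[-41.5,54,5],"grip":0},{"rotation":[0,0,0],"translation":[-41.5,54,3],"grip":0},{"rotation":[0,0,0],"translation":[-41.5,54,2],"grip":0},{"rotation":[0,0,0],"translation":[-41.5,54,1],"grip":0},{"rotation":[0,0,0],"translation":[-41.5,54,0.5],"grip":0},{"rotation":[0,0,0],"translation":[-41.5,54,0.5],"grip":0}]'
python3 -m jog '[{"rotation":[0,0,0],"translation":[0,0,-0.5],"grip":0},{"rotation":[0,0,0],"translation":[0,0,-0.5],"grip":0},{"rotation":[0,0,0],"translation":[0,0,-0.5],"grip":0}]'

```

```text
time: 14.55
ee_pos: [0.4414, -0.0161, 0.2368]
tcp_rot: [180.0, -0.0, 16.9]
wrist_force: [-0.8, -0.7, 3.0]
opening: -0.0001
grasp_force: 1.2
time: 14.85
ee_pos: [0.4414, -0.0162, 0.2367]
tcp_rot: [180.0, -0.1, 16.9]
wrist_force: [-0.4, -0.6, 5.6]
opening: 0.0001
grasp_force: 3.1
```

All five caps are touched. I raise the hand straight up, move it aside to the right, and check the jars.

```bash
python3 -m jog '[{"rotation":[0,0,0],"translation":[0,0,4],"grip":0},{"rotation":[0,0,0],"translation":[0,0,12],"grip":0},{"rotation":[0,0,0],"translation":[0,0,25],"grip":0},{"rotation":[0,0,0],"translation":[0,0,45],"grip":0},{"rotation":[0,0,0],"translation":[0,0,65],"grip":0},{"rotation":[0,0,0],"translation":[0,-5,85],"grip":0},{"rotation":[0,0,0],"translation":[-5,-20,95],"grip":0},{"rotation":[0,0,0],"translation":[-15,-45,100],"grip":0},{"rotation":[0,0,0],"translation":[-25,-75,100],"grip":0},{"rotation":[0,0,0],"translation":[-40,-105,100],"grip":0},{"rotation":[0,0,0],"translation":[-55,-135,100],"grip":0},{"rotation":[0,0,0],"translation":[-70,-165,100],"grip":0},{"rotation":[0,0,0],"translation":[-85,-195,100],"grip":0},{"rotation":[0,0,0],"translation":[-100,-225,100],"grip":0},{"rotation":[0,0,0],"translation":[-115,-255,100],"grip":0},{"rotation":[0,0,0],"translation":[-125,-280,100],"grip":0},{"rotation":[0,0,0],"translation":[-130,-295,100],"grip":0},{"rotation":[0,0,0],"translation":[-130,-300,100],"grip":0},{"rotation":[0,0,0],"translation":[-130,-300,100],"grip":0},{"rotation":[0,0,0],"translation":[-130,-300,100],"grip":0}]'
python3 - <<'E'
from h import *
np.set_printoptions(suppress=True,precision=1)
p,d=imaging.camera("top"); print(caps("top",p,d)); cv2.imwrite("pics/top2.png",p[...,::-1])
q=np.load("top.npz")["p"]; print("diff on susan",cv2.absdiff(p,q)[95:240,180:325].mean(), readout.get_obs()["wrist_force"])
E
```

```text
time: 16.85
ee_pos: [0.3116, -0.3156, 0.3361]
tcp_rot: [-180.0, -0.0, 17.0]
wrist_force: [0.5, 0.6, 0.1]
opening: 0.0001
grasp_force: 0.0
[[ 754.1 -495.    11.1  751.9 -492.1  172.5   28. ]
 [ 691.1 -444.9    7.2  691.8 -445.5   70.4   16. ]
 [ 657.8  -11.8   22.7  658.5  -11.7  220.1  319. ]
 [ 618.   -66.6   22.5  618.4  -67.   219.9  336. ]
 [ 548.9  -89.5   23.2  549.6  -89.5  220.   360. ]
 [ 481.2  -68.    23.   481.3  -68.7  219.7  380. ]
 [ 439.6  -15.2   22.8  439.7  -15.1  219.8  387. ]]
diff on susan 3.0874355925485535 [-0.3  0.9 -1. ]
```

Nothing has shifted: every cap is within 0.3 mm of where it was. I hand the job in.

```bash
python3 -c "from workcell import bot; print(bot.job_done())"
```

```text
the job is handed in; nothing more can be done
None
```

I touched all five green caps in order, from the egg timer to the tea infuser, at about 5–6 N each; every jar is capped, the top camera shows no cap moved, the hand is clear, and the job is handed in.

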